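# Start the timed run for the red-capped sample

### The job

Three vials stand in three identical white holders, each holder with its own blue latching key. With the fingertips, gently push in the key of the holder that carries the red-capped vial, well down but without ramming it against its stop, so that it stays in; then just as gently press the green start button on the grey control box well in and let it come back up. Grasp and lift nothing, and leave the other two keys, the red stop button, the vials and everything else on the bench alone.

Things in the scene. Friction and masses are not known exactly. Their poses are not given: they have to be found in the camera images.
- vial_2: Loose screw-cap vial with RED screw cap, cream contents; 22 mm across, 48 mm tall, origin at the centre of its underside. Stands in the pocket of one of the three holders (which one changes), its top 64 mm above the bench.
- vial_0: Loose screw-cap vial with black cap, amber contents; 22 mm across, 48 mm tall, origin at the centre of its underside. Stands in the pocket of one of the three holders (which one changes), its top 64 mm above the bench.
- vial_1: Loose screw-cap vial with black cap, blue contents; 22 mm across, 48 mm tall, origin at the centre of its underside. Stands in the pocket of one of the three holders (which one changes), its top 64 mm above the bench.
- holder_a: Identical to the other two holders: white moulded block fixed to the bench, 130 mm long (its x) x 64 mm wide (y), top 16 mm above the bench; origin at the centre of its underside, its -x end (with the key) roughly toward the robot, x end (with the vial) away.
- pocket_a (a point): Centre of the floor of holder_a's vial pocket (40 mm from the holder's centre along its +x, 16 mm above the bench); the grey collar round it is 38 mm across and 14 mm high. The vial whose origin is here belongs to this holder.
- key_a_top (a point): Centre of the top face of holder_a's blue round key: 26 mm across, on the holder's midline 85 mm from the pocket centre (at -45 mm along the holder's x), 33 mm above the bench when out (17 mm above the holder's top). It moves down with the key.
- key_a (a joint): How far holder_a's key is pushed straight down, in m: 0 out, 0.013 against its rigid end stop. It yields at about 4 N, rising steadily to 8 N at the stop, and stays where it is pushed. More than 3 mm counts as in.
- holder_b: Identical to the other two holders: white moulded block fixed to the bench, 130 mm long (its x) x 64 mm wide (y), top 16 mm above the bench; origin at the centre of its underside, its -x end (with the key) roughly toward the robot, x end (with the vial) away.
- pocket_b (a point): Centre of the floor of holder_b's vial pocket (40 mm from the holder's centre along its +x, 16 mm above the bench); the grey collar round it is 38 mm across and 14 mm high. The vial whose origin is here belongs to this holder.
- key_b_top (a point): Centre of the top face of holder_b's blue round key: 26 mm across, on the holder's midline 85 mm from the pocket centre (at -45 mm along the holder's x), 33 mm above the bench when out (17 mm above the holder's top). It moves down with the key.
- key_b (a joint): How far holder_b's key is pushed straight down, in m: 0 out, 0.013 against its rigid end stop. It yields at about 4 N, rising steadily to 8 N at the stop, and stays where it is pushed. More than 3 mm counts as in.
- holder_c: Identical to the other two holders: white moulded block fixed to the bench, 130 mm long (its x) x 64 mm wide (y), top 16 mm above the bench; origin at the centre of its underside, its -x end (with the key) roughly toward the robot, x end (with the vial) away.
- pocket_c (a point): Centre of the floor of holder_c's vial pocket (40 mm from the holder's centre along its +x, 16 mm above the bench); the grey collar round it is 38 mm across and 14 mm high. The vial whose origin is here belongs to this holder.
- key_c_top (a point): Centre of the top face of holder_c's blue round key: 26 mm across, on the holder's midline 85 mm from the pocket centre (at -45 mm along the holder's x), 33 mm above the bench when out (17 mm above the holder's top). It moves down with the key.
- key_c (a joint): How far holder_c's key is pushed straight down, in m: 0 out, 0.013 against its rigid end stop. It yields at about 4 N, rising steadily to 8 N at the stop, and stays where it is pushed. More than 3 mm counts as in.
- control_box: Grey box fixed to the bench, 80 mm (its x) x 120 mm (y), top 30 mm above the bench; origin at the centre of its underside. Carries a dark display strip away from the robot and two round buttons near the robot, 60 mm apart: green on its +y side (robot's left), red on its -y side.
- start_button_top (a point): Centre of the top face of the green start button: 30 mm across, 47 mm above the bench when up (17 mm above the box). Moves down with the button.
- start_button (a joint): How far the green start button is pressed straight down, in m: 0 up, 0.013 at its rigid stop. Sprung: about 1 N to start, rising steadily to 8 N at the stop, comes back by itself. More than 3 mm counts as pressed.
- stop_button (a joint): How far the red stop button is pressed straight down, in m: 0 up, 0.013 at its rigid stop. Sprung: about 1 N to start, rising steadily to 8 N at the stop, comes back by itself. Same size and height as the green one, 60 mm from it toward the box's -y.
- amber_jar: Loose brown jar with black lid, 52 mm across, 82 mm tall; origin at the centre of its underside. Leave alone.
- lab_timer: Loose white bench timer, 58x62x19 mm; origin at the centre of its underside. Leave alone.
- erlenmeyer: Loose conical glass flask with pink contents, 64 mm across, 106 mm tall; origin at the centre of its underside, behind the holders. Leave alone.
- tape_roll: Loose green tape roll lying flat, 66 mm across, 19 mm high; origin at the centre of its underside. Leave alone.
- moisture_balance: Black fixed instrument close behind the control box, not part of the job, always in the same place: base from about x = 0.53 m on, spanning y = -0.18 to 0.05 m, with an upright display 200 mm high at x = 0.56 m. Swing the arm past it higher than that or nearer the robot.

How it is judged:
By the outcome, as a careful person would: the job done as asked, in the order asked, and still so for the second after the job is handed in, with the robot touching nothing.
It also fails if it takes over 48 s, if anything falls off the work surface, if the arm or the gripper's body presses on something with over 40 N, if the wrist force passes 120 N, or if a joint passes its speed limit or range.

### The arm

A 7-joint arm with a two-finger parallel gripper is mounted at the origin on a cart in front of the work surface, level with it; the furniture and walls round the work are solid. World frame = base frame: x ahead of the robot, y to its left, z up, the work surface at z = 0. Lengths are in m, angles in degrees, forces in N, time in s.
With the tool pointing down it reaches from about 0.425 to 0.975 m from the base axis. Payload 16.7 kg.
Tool frame: the origin (TCP) lies at the centre of the arm's flange, where the gripper is bolted on; the fingertips stand 173 mm ahead of it and the grasp point (between the pads) lies 155 mm ahead of it (nose_length is the distance from the TCP to the fingertips, in m); z points along the fingers, y is the direction in which the jaws open and shut (so a half turn about z gives the same grasp; the last joint's range is limited). The gripper opens to 85 mm and grips with 20 to 120 N. Pads are 22 mm wide; open, the fingers measure 114 mm over their backs; the gripper's body (76 mm by 85 mm) begins 54 mm behind the grasp point. The pads swing forward as they close: fully open they stand 13 mm farther back than shut.
Start: joints at [61.163, 24.414, 4.234, 92.017, -1.954, 63.644, -3.845], TCP at [0.234, -0.633, 0.405] pointing down, gripper open.
Joint ranges: [-163.25, 163.25], [-28.42, 122.38], [-70.27, 78.77], [12.13, 141.07], [-58.53, 238.53], [9.26, 117.41], [-156.51, 156.51]. Speed limits (degrees/s): [108.29, 108.29, 136.94, 136.94, 172.46, 172.46, 172.46].

### API

Orientations are given as [roll, pitch, yaw] about the fixed x, y, z axes, in that order (R = Rz(yaw) Ry(pitch) Rx(roll)).
In Python, from station import * gives the robot as it stands.
- The arm moves only by the shell command python3 -m inch 'ROWS'. ROWS is JSON, one flat list of numbers, 7 for each row, row after row: the opening, from 0 (shut) to 1 (fully open), then the shift along the tool's x, y, z in cm, then the turn, a rotation vector about the tool's x, y, z in degrees. A call has 1 to 12 rows; each row is the pose to reach, as a shift and turn from the pose commanded when the call began, along the tool's axes at that moment; what a row does not reach only later rows make up. A row lasts 1/10 s, in which the tool goes at most 50 mm and 8.59 degrees, less where a joint would pass 70% of its speed; a pose out of reach is approached as far as the arm can. A call with a gripper value outside its range is refused whole. The fingers move at their own pace and stop on an object; the grip force is fixed at half the most. Time passes only in rows, so rows that repeat a pose let the fingers close. It gives the time, the measured TCP pose, the force and the opening at its end, in the units of the state.
- get_obs(): the state, without advancing time (a new reading comes with each control period).
- get_image(name): name is "scene" or "top" or "wrist"; returns (picture, depth): 400x640x3 uint8, red, green, blue; 400x640 float32, m along the optical axis (not along the pixel's ray), 0 where there is no reading.
- camera_info(name): a dict with "fx", "fy", "cx", "cy" (pixels), "view" (4x4, takes a point from world to camera coordinates). Camera axes: x right, y up, looking along -z (the intrinsics and any distortion apply to the point x, -y, -z); pixel columns grow to the right and rows downward; lengths in m; the calibration is good to about 2 mm. A picture is of the moment at which its call begins: read the wrist's pose just before it. camera_info takes no time and is no camera call; for the wrist camera it gives the pose at the moment of the call.
- hand_in(): hands the job in, once; it reports no verdict.
The state is a dict: "time": time; "joint_pos": joint angles; "qd": joint speeds; "effort": joint torques, N m; "eef_pos": TCP position; "tcp_rot": TCP orientation; "ft_force": force on the tool from outside, world axes, zero at the start; "moment": the same for the moment, N m; "grip_width": finger opening in m.
Only numpy, scipy, OpenCV 4.12 (cv2) and the standard library are available. Lean on these libraries where they do the work, as an engineer would, in place of code of your own. Each camera call takes 0.05 s, during which the arm holds its last target.

## Working session

There is one attempt and no reset: what is moved stays moved. The work goes in short steps, Python scripts to look and compute and a shell command to move; the robot and the scene stay as the last step left them, time stands still between calls to the robot, and variables do not carry over. Pictures are saved under pics/ and viewed, and the job is handed in when it is done.

```bash
mkdir -p pics; ls; cat > h.py <<'E'
from station import *
import numpy as np, cv2
def snap(n,f):
    o=get_obs(); ci=camera_info(n); im,d=get_image(n)
    cv2.imwrite('pics/'+f+'.png',im[:,:,::-1]); np.savez('pics/'+f+'.npz',im=im,d=d,view=ci['view'],k=[ci['fx'],ci['fy'],ci['cx'],ci['cy']])
    return im,d,ci
def ray(ci,u,v,z):
    V=np.array(ci['view']);R=V[:3,:3];c=-R.T@V[:3,3]
    d=R.T@np.array([(u-ci['cx'])/ci['fx'],-(v-ci['cy'])/ci['fy'],-1])
    return c+d*(z-c[2])/d[2]
E
python3 - <<'E'
from h import *
print(get_obs())
for n in ['top','scene']:
    im,d,ci=snap(n,n+'0'); print(ci)
E
```

```text
pics
{'time': 0.0, 'joint_pos': array([61.16328752, 24.45119156,  4.23273397, 92.05202896, -1.95224928,
       63.64593794, -3.8445912 ]), 'qd': array([-0.0392951 ,  0.03296016, -0.0846606 ,  0.01565099, -0.01874154,
        0.00829506,  0.00939802]), 'effort': array([ 5.56871546e-04, -9.49854684e+01,  3.76111597e+00, -4.63514078e+01,
        1.92527793e-02,  1.03824941e-02,  4.44705529e-05]), 'eef_pos': array([ 0.23376721, -0.63302696,  0.40399489]), 'tcp_rot': array([-1.79923399e+02,  7.72190967e-03,  2.02685507e+01]), 'ft_force': array([-0.7805545 , -0.73510796, -1.16646717]), 'moment': array([-0.03543735,  0.04632532,  0.00368995]), 'grip_width': 0.08578737355838706}
{'fx': 380.5350873318618, 'fy': 380.5350873318618, 'cx': 314.19112092734184, 'cy': 203.37228568436205, 'view': array([[-0.01264087, -0.99990773, -0.00497417, -0.07137668],
       [ 0.99196131, -0.01316649,  0.12585467, -0.5509542 ],
       [-0.12590855, -0.00334327,  0.99203622, -1.3149946 ],
       [ 0.        ,  0.        ,  0.        ,  1.        ]])}
{'fx': 376.60915205815803, 'fy': 376.60915205815803, 'cx': 312.24999014973304, 'cy': 208.68250422192153, 'view': array([[-0.56556832, -0.82462087, -0.01152803,  0.26360883],
       [ 0.55675576, -0.39209   ,  0.73231718, -0.38672199],
       [-0.60840406,  0.4077571 ,  0.6808661 , -1.10684464],
       [ 0.        ,  0.        ,  0.        ,  1.        ]])}
```

View pics/top0.png

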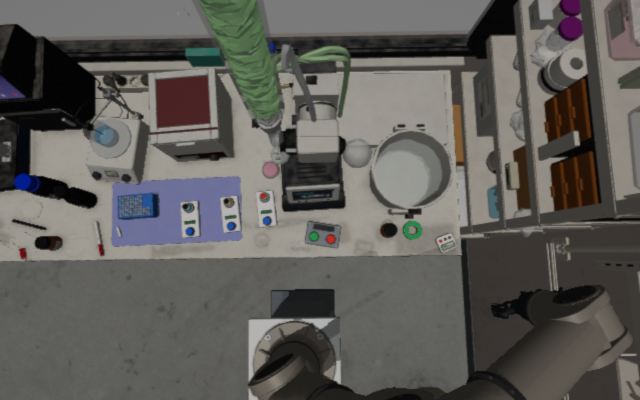

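View pics/scene0.png

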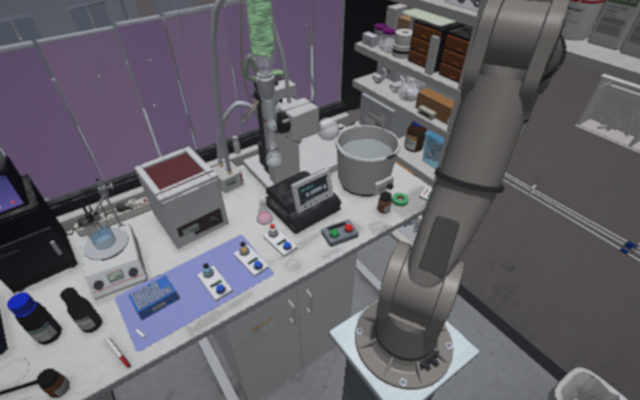

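```bash
python3 - <<'E'
from h import *
im=cv2.imread('pics/top0.png');cv2.imwrite('pics/top0z.png',cv2.resize(im[180:260,170:370],None,fx=4,fy=4,interpolation=cv2.INTER_CUBIC))
s=cv2.imread('pics/scene0.png');cv2.imwrite('pics/scene0z.png',cv2.resize(s[205:310,180:380],None,fx=4,fy=4,interpolation=cv2.INTER_CUBIC))
for n,f in [('top',im),('scene',s)]:
    ci=camera_info(n);hsv=cv2.cvtColor(f,cv2.COLOR_BGR2HSV)
    for c,lo,hi,z in [('blue',(100,150,60),(125,255,255),.033),('green',(50,100,50),(85,255,255),.047),('red',(0,150,80),(6,255,255),.047)]:
        m=cv2.inRange(hsv,lo,hi)
        k,l,st,ce=cv2.connectedComponentsWithStats(m)
        for i in range(1,k):
            if 15<st[i,4]<400 and 170<ce[i][0]<400: 
                print(n,c,st[i],ce[i].round(1),ray(ci,*ce[i],z).round(4),ray(ci,*ce[i],.064).round(4))
E
```

```text
top blue [269  43   7  10  46] [272.2  46.8] [1.1439 0.0713 0.033 ] [1.1262 0.0677 0.064 ]
top blue [264 217   6   7  36] [266.5 220.2] [0.4926 0.0908 0.033 ] [0.49   0.0867 0.064 ]
top blue [228 223   7   7  37] [230.8 225.6] [0.4751 0.2167 0.033 ] [0.4729 0.2098 0.064 ]
top blue [186 228   7   7  40] [189.2 230.9] [0.4582 0.3632 0.033 ] [0.4564 0.3529 0.064 ]
top green [185  48  37  13 286] [201.2  52.1] [1.1191 0.3332 0.047 ] [1.1097 0.3279 0.064 ]
top green [195  65  26   1  26] [207.5  65. ] [1.0682 0.3085 0.047 ] [1.0594 0.3035 0.064 ]
top green [310 232   8   9  59] [313.5 236.1] [ 0.4339 -0.0746  0.047 ] [ 0.4332 -0.0747  0.064 ]
top red [261 194   5   4  17] [262.6 195.5] [0.5789 0.1028 0.047 ] [0.5764 0.1004 0.064 ]
top red [327 235   8   8  54] [330.4 238.6] [ 0.4243 -0.1332  0.047 ] [ 0.4238 -0.1326  0.064 ]
scene blue [285 243   5   5  23] [286.8 245. ] [0.4862 0.0956 0.033 ] [0.4617 0.1085 0.064 ]
scene blue [255 262   6   6  31] [257.4 264.5] [0.4682 0.2237 0.033 ] [0.4443 0.2327 0.064 ]
scene blue [217 285   7   7  39] [219.9 288.1] [0.4525 0.3686 0.033 ] [0.4291 0.3732 0.064 ]
scene green [393 194  15  11  99] [399.6 199.4] [ 0.4234 -0.3912  0.047 ] [ 0.4108 -0.3757  0.064 ]
scene green [331 228   7   9  51] [333.7 232.1] [ 0.4305 -0.0707  0.047 ] [ 0.4178 -0.0606  0.064 ]
scene red [345 225   7   6  35] [348.1 227.5] [ 0.4187 -0.1277  0.047 ] [ 0.4063 -0.1167  0.064 ]
```

View pics/top0z.png

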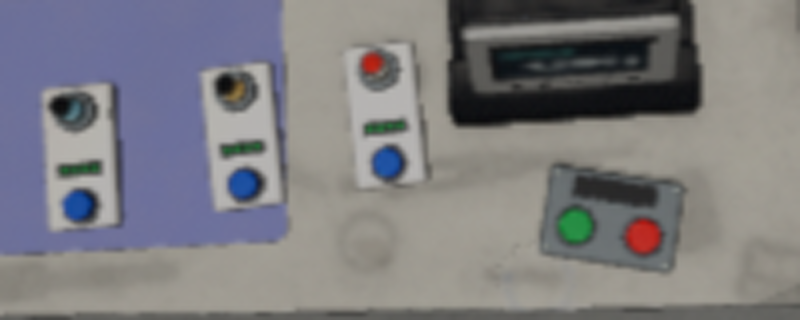

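View pics/scene0z.png

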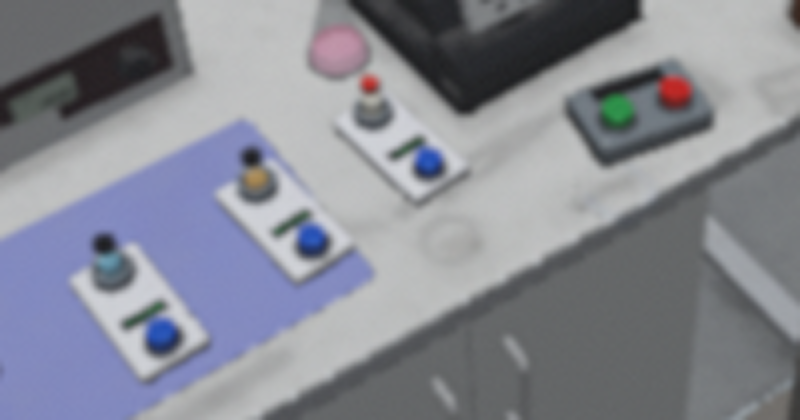

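```bash
python3 -m inch '[0,1.5,-1.5,0,0,0,0, 0,4.5,-4.5,0,0,0,0, 0,8,-8,0,0,0,0, 0,11.5,-11.5,0,0,0,0, 0,15,-15,0,0,0,0, 0,18.5,-18.5,0,0,0,0, 0,22,-22,0,0,0,0, 0,25.5,-25,0,0,0,0, 0,28.5,-28,0,0,0,0, 0,31,-30.5,0,0,0,0, 0,34,-34,0,0,0,0, 0,37,-37.5,0,0,0,0]'
```

```text
time: 1.3
eef_pos: [0.4512, -0.1516, 0.4047]
tcp_rot: [180.0, 0.0, 20.2]
ft_force: [0.5, -0.5, 0.9]
grip_width: -0.0001
```

```bash
python3 -m inch '[0,2,-4,0,0,0,0, 0,4,-8,0,0,0,0, 0,6,-11.5,0,0,0,0, 0,8.5,-15,0,0,0,0, 0,10.5,-18.5,0,0,0,0, 0,11.6,-20.5,0,0,0,0, 0,12.1,-21.5,0,0,0,0, 0,12.1,-21.5,0,0,0,0, 0,12.1,-21.5,0,0,0,0]'
python3 - <<'E'
from h import *
im,d,ci=snap('wrist','w1'); print(get_obs()['eef_pos'],ci['fx'],np.round(ci['view'],3))
E
```

```text
time: 2.2
eef_pos: [0.49, 0.0893, 0.4045]
tcp_rot: [180.0, 0.0, 20.2]
ft_force: [-0.7, 0.2, 0.3]
grip_width: 0.0003
[0.48998478 0.08898598 0.40458306] 290.5304913683752 [[ 0.345 -0.939  0.    -0.085]
 [ 0.888  0.326 -0.325 -0.42 ]
 [ 0.305  0.112  0.946 -0.54 ]
 [ 0.     0.     0.     1.   ]]
```

View pics/w1.png

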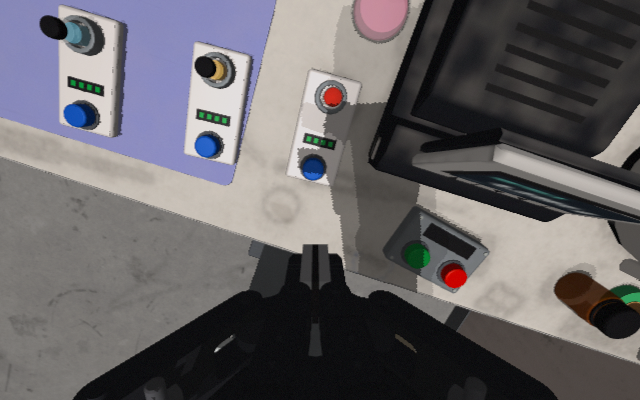

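```bash
cat >> h.py <<'E'
def tops(f):
    q=np.load('pics/'+f+'.npz');im,d,V,k=q['im'],q['d'],q['view'],q['k']
    v,u=np.mgrid[:400,:640]; P=np.stack([(u-k[0+2])/k[0]*d,-(v-k[3])/k[1]*d,-d],-1)-V[:3,3]
    W=P@V[:3,:3]; hsv=cv2.cvtColor(im,cv2.COLOR_RGB2HSV)
    for c,lo,hi,A in [('blue',(100,130,40),(125,255,255),.026),('green',(50,90,30),(85,255,255),.03),('red',(0,150,60),(8,255,255),.03)]:
        n,l,st,ce=cv2.connectedComponentsWithStats(cv2.inRange(hsv,lo,hi))
        for i in range(1,n):
            if st[i,4]<60: continue
            p=W[(l==i)&(d>0)]
            if len(p)<30 or abs(p[:,1]).max()>.5: continue
            zt=np.percentile(p[:,2],90); t=p[p[:,2]>zt-.004]
            (cx,cy),r=cv2.minEnclosingCircle(t[:,:2].astype(np.float32))
            print(c,ce[i].round(0),'n',len(t),'ztop',zt.round(4),'mean',t.mean(0).round(4),'circ',round(cx,4),round(cy,4),round(2*r,4))
E
python3 - <<'E'
from h import *
tops('w1'); ci=camera_info('wrist')
print(ci.keys())
print(ray(ci,313,165,.033),ray(ci,417,254,.047))
E
```

```text
blue [ 79. 115.] n 415 ztop 0.0345 mean [0.4581 0.3663 0.0336] circ 0.4573 0.367 0.0261
blue [207. 146.] n 365 ztop 0.0346 mean [0.4746 0.2205 0.0337] circ 0.4743 0.2211 0.0254
blue [313. 169.] n 340 ztop 0.0347 mean [0.4919 0.0939 0.0337] circ 0.4915 0.0936 0.0256
green [417. 256.] n 383 ztop 0.0486 mean [ 0.4331 -0.0712  0.0477] circ 0.4323 -0.0721 0.0303
green [627. 293.] n 198 ztop 0.0202 mean [ 0.4707 -0.4075  0.0198] circ 0.4706 -0.3809 0.0893
red [333.  97.] n 261 ztop 0.0658 mean [0.5758 0.1026 0.0648] circ 0.5758 0.1026 0.018
red [453. 276.] n 355 ztop 0.0487 mean [ 0.4234 -0.1299  0.0477] circ 0.4227 -0.1311 0.0304
dict_keys(['fx', 'fy', 'cx', 'cy', 'view'])
[0.49698108 0.09459158 0.033     ] [ 0.43724356 -0.06835511  0.047     ]
```

```bash
python3 -m inch '[0,0.3,-0.4,3,0,0,0, 0,0.3,-0.4,7,0,0,0, 0,0.3,-0.4,11,0,0,0, 0,0.3,-0.4,14.5,0,0,0, 0,0.3,-0.4,17,0,0,0, 0,0.3,-0.4,18.3,0,0,0, 0,0.3,-0.4,18.7,0,0,0, 0,0.3,-0.4,18.7,0,0,0, 0,0.3,-0.4,18.7,0,0,0]'
python3 - <<'E'
from h import *
im,d,ci=snap('wrist','w2'); o=get_obs();print(o['eef_pos'],o['ft_force']); tops('w2')
E
```

```text
time: 3.15
eef_pos: [0.492, 0.0951, 0.2189]
tcp_rot: [180.0, -0.1, 20.2]
ft_force: [1.0, -0.2, -0.4]
grip_width: -0.0004
[0.49195591 0.0951518  0.21893859] [ 1.31185428 -0.84642345  0.04997081]
blue [105. 199.] n 1534 ztop 0.0345 mean [0.4755 0.2201 0.0336] circ 0.4745 0.2207 0.0263
blue [319. 235.] n 717 ztop 0.0345 mean [0.4972 0.095  0.0338] circ 0.4931 0.094 0.0265
green [ 92. 137.] n 123 ztop 0.0183 mean [0.5052 0.2386 0.0176] circ 0.5053 0.2388 0.0093
green [108. 141.] n 120 ztop 0.0185 mean [0.5063 0.2296 0.0176] circ 0.5062 0.2296 0.0077
green [124. 145.] n 109 ztop 0.0184 mean [0.5073 0.2207 0.0176] circ 0.5072 0.2209 0.0085
green [140. 148.] n 109 ztop 0.0183 mean [0.5083 0.2117 0.0176] circ 0.5084 0.2119 0.0082
green [310. 183.] n 91 ztop 0.0183 mean [0.5227 0.1103 0.0176] circ 0.5226 0.1106 0.0081
green [324. 187.] n 90 ztop 0.0184 mean [0.5237 0.1014 0.0176] circ 0.5235 0.1014 0.0079
green [338. 190.] n 88 ztop 0.0184 mean [0.5247 0.0925 0.0177] circ 0.5246 0.0926 0.0073
green [352. 194.] n 85 ztop 0.0185 mean [0.5257 0.0836 0.0178] circ 0.5254 0.0836 0.0075
red [369. 102.] n 1700 ztop 0.0656 mean [0.5759 0.1031 0.0647] circ 0.5757 0.1028 0.0191
```

View pics/w2.png

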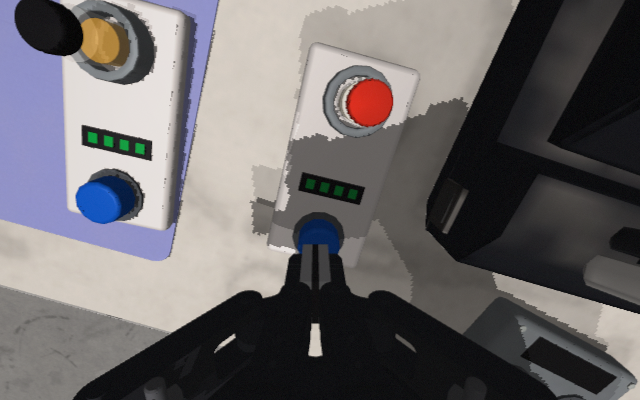

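```bash
python3 -m inch '[0,0,0,0.4,0,0,0, 0,0,0,0.8,0,0,0, 0,0,0,1.0,0,0,0, 0,0,0,1.1,0,0,0, 0,0,0,1.2,0,0,0, 0,0,0,1.3,0,0,0, 0,0,0,1.4,0,0,0, 0,0,0,1.5,0,0,0, 0,0,0,1.5,0,0,0, 0,0,0,1.5,0,0,0]'
```

```text
time: 4.2
eef_pos: [0.4916, 0.0952, 0.2027]
tcp_rot: [-180.0, -0.0, 20.3]
ft_force: [0.5, -0.4, 0.5]
grip_width: 0.0005
```

```bash
python3 - <<'E'
from h import *
for i in range(3):
    im,d,ci=snap('wrist','w3'); o=get_obs();print(o['eef_pos'],o['ft_force'])
tops('w3')
cv2.imwrite('pics/w3z.png',cv2.resize(im[160:300,240:400],None,fx=4,fy=4,interpolation=cv2.INTER_CUBIC))
E
```

```text
[0.49159315 0.09522048 0.20269646] [ 0.40163262 -0.9002479   0.04025045]
[0.49156598 0.09519476 0.20270744] [0.4327212  0.72146468 0.72760026]
[0.49155521 0.09518873 0.20272298] [ 0.31224533 -0.02488355  0.80868836]
blue [ 85. 208.] n 1868 ztop 0.0345 mean [0.4756 0.22   0.0336] circ 0.4744 0.2207 0.0261
blue [321. 240.] n 439 ztop 0.0303 mean [0.4998 0.0951 0.0295] circ 0.4945 0.0943 0.0252
green [ 70. 140.] n 146 ztop 0.0186 mean [0.5053 0.2384 0.0177] circ 0.5055 0.2386 0.009
green [ 88. 144.] n 136 ztop 0.0184 mean [0.5062 0.2296 0.0176] circ 0.5063 0.2297 0.0085
green [105. 148.] n 138 ztop 0.0183 mean [0.5073 0.2207 0.0176] circ 0.507 0.2209 0.0095
green [123. 152.] n 132 ztop 0.0185 mean [0.5084 0.2115 0.0177] circ 0.506 0.2113 0.0071
green [310. 190.] n 106 ztop 0.0183 mean [0.5228 0.1103 0.0176] circ 0.5208 0.11 0.0055
green [326. 194.] n 105 ztop 0.0185 mean [0.5237 0.1014 0.0177] circ 0.5236 0.1015 0.008
green [341. 198.] n 102 ztop 0.0185 mean [0.5247 0.0925 0.0177] circ 0.5247 0.0921 0.0073
green [357. 201.] n 103 ztop 0.0183 mean [0.5256 0.0835 0.0177] circ 0.5255 0.0837 0.0073
red [378. 101.] n 2274 ztop 0.0656 mean [0.5759 0.1031 0.0647] circ 0.5759 0.1028 0.0194
```

View pics/w3z.png

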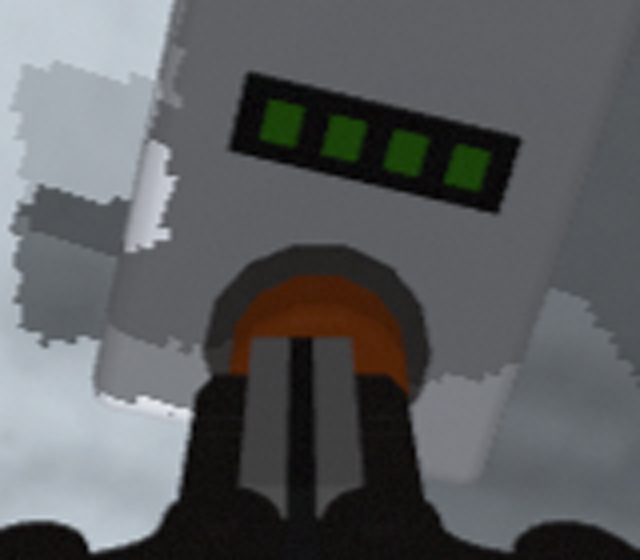

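```bash
python3 -m inch '[0,0,0,0.1,0,0,0, 0,0,0,0.2,0,0,0, 0,0,0,0.3,0,0,0, 0,0,0,0.4,0,0,0, 0,0,0,0.5,0,0,0, 0,0,0,0.5,0,0,0, 0,0,0,0.5,0,0,0]'
python3 - <<'E'
from h import *
im,d,ci=snap('wrist','w4'); o=get_obs();print(o['eef_pos'],o['ft_force'])
tops('w4')
E
```

```text
time: 5.05
eef_pos: [0.4916, 0.0952, 0.1978]
tcp_rot: [-180.0, -0.0, 20.3]
ft_force: [1.2, 0.4, 2.2]
grip_width: 0.0
[0.4915803  0.0952149  0.19775892] [ 1.30735825 -0.40933978  1.22943644]
blue [ 78. 211.] n 1994 ztop 0.0344 mean [0.4756 0.22   0.0336] circ 0.4745 0.2211 0.0265
blue [321. 242.] n 433 ztop 0.0256 mean [0.4998 0.0952 0.0246] circ 0.4944 0.0942 0.0255
green [ 63. 141.] n 153 ztop 0.0185 mean [0.5052 0.2386 0.0176] circ 0.5041 0.2385 0.0079
green [ 81. 145.] n 151 ztop 0.0186 mean [0.5062 0.2297 0.0176] circ 0.5061 0.2297 0.0088
green [ 99. 149.] n 145 ztop 0.0185 mean [0.5072 0.2207 0.0176] circ 0.505 0.2204 0.0071
green [117. 153.] n 146 ztop 0.0185 mean [0.5083 0.2118 0.0176] circ 0.5054 0.2099 0.0027
green [310. 193.] n 111 ztop 0.0183 mean [0.5227 0.1103 0.0176] circ 0.5227 0.1103 0.0077
green [326. 197.] n 111 ztop 0.0183 mean [0.5237 0.1014 0.0176] circ 0.5234 0.1015 0.0082
green [342. 201.] n 110 ztop 0.0184 mean [0.5247 0.0925 0.0177] circ 0.5248 0.0925 0.0078
green [358. 204.] n 105 ztop 0.0185 mean [0.5257 0.0835 0.0177] circ 0.5257 0.0834 0.0078
red [381. 101.] n 2504 ztop 0.0656 mean [0.5759 0.1031 0.0647] circ 0.5757 0.1028 0.0194
```

```bash
python3 -m inch '[0,0,0,-0.5,0,0,0, 0,0,0,-2,0,0,0, 0,0,0,-5,0,0,0, 0,0,0,-8,0,0,0, 0,-3,-1,-10,0,0,0, 0,-5.5,-2,-11,0,0,0, 0,-7,2,-11,0,0,0, 0,-8.5,6,-11,0,0,0, 0,-10,10,-11,0,0,0, 0,-11,12.8,-11,0,0,0, 0,-11.3,13.6,-11,0,0,0, 0,-11.3,13.6,-11,0,0,0]'
python3 - <<'E'
from h import *
im,d,ci=snap('wrist','w5'); o=get_obs();print(o['eef_pos'],o['ft_force'],o['time'])
tops('w5')
snap('top','top5')
im=cv2.imread('pics/top5.png');cv2.imwrite('pics/top5z.png',cv2.resize(im[160:280,170:370],None,fx=4,fy=4,interpolation=cv2.INTER_CUBIC))
E
```

```text
time: 6.3
eef_pos: [0.4324, -0.0725, 0.3079]
tcp_rot: [180.0, 0.0, 20.1]
ft_force: [0.7, 0.6, 1.0]
grip_width: -0.0001
[ 0.43256225 -0.07129743  0.30787423] [-0.0709711   0.61963094 -0.29831258] 6.35
blue [147.  60.] n 904 ztop 0.0259 mean [0.4916 0.0925 0.0248] circ 0.4913 0.0934 0.0265
green [134.  11.] n 78 ztop 0.0185 mean [0.5227 0.1102 0.0176] circ 0.5205 0.1101 0.0065
green [146.  14.] n 75 ztop 0.0187 mean [0.5237 0.1012 0.0176] circ 0.5235 0.1009 0.008
green [158.  17.] n 74 ztop 0.0186 mean [0.5246 0.0924 0.0177] circ 0.5247 0.0924 0.0087
green [169.  20.] n 75 ztop 0.0187 mean [0.5255 0.0835 0.0176] circ 0.5257 0.0835 0.0084
green [316. 200.] n 905 ztop 0.0486 mean [ 0.4333 -0.0723  0.0477] circ 0.4325 -0.0725 0.0299
green [630. 261.] n 170 ztop 0.0199 mean [ 0.4704 -0.4018  0.0214] circ 0.469 -0.3756 0.0817
red [374. 232.] n 801 ztop 0.0486 mean [ 0.4235 -0.1308  0.0477] circ 0.4227 -0.1316 0.03
```

View pics/w5.png

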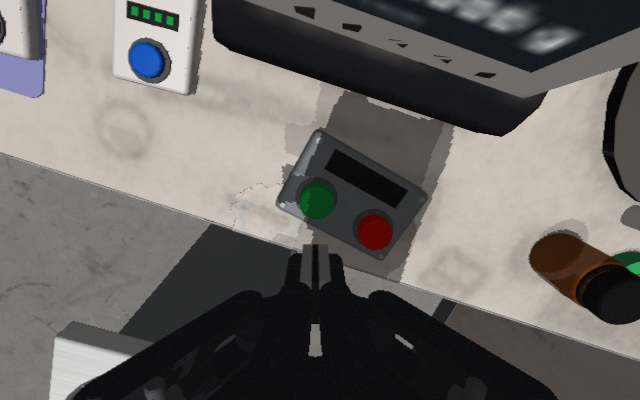

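View pics/top5z.png

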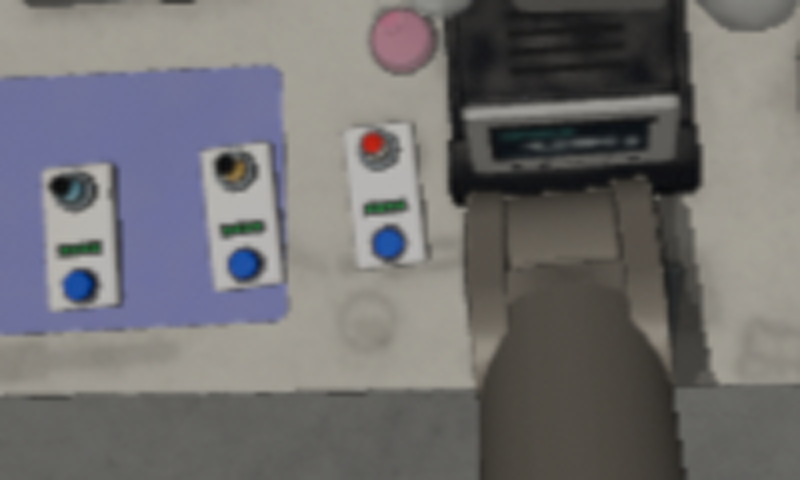

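```bash
python3 - <<'E'
import numpy as np
q=np.load('pics/top5.npz');d,V,k=q['d'],q['view'],q['k']
v,u=np.mgrid[:400,:640]; W=(np.stack([(u-k[2])/k[0]*d,-(v-k[3])/k[1]*d,-d],-1)-V[:3,3])@V[:3,:3]
m=(W[...,1]>-.2)&(W[...,1]<.06)&(d>0)
for a in np.arange(.40,.66,.01):
    p=W[m&(W[...,0]>=a)&(W[...,0]<a+.01)]
    if len(p): print(round(a,2),len(p),np.percentile(p[:,2],[0,20,50,80,100]).round(3))
E
```

```text
0.4 292 [-0.007  0.004  0.562  0.573  0.582]
0.41 294 [-0.006  0.506  0.558  0.563  0.573]
0.42 272 [-0.006  0.515  0.55   0.555  0.562]
0.43 275 [-0.004  0.006  0.542  0.547  0.555]
0.44 267 [-0.009  0.004  0.523  0.534  0.544]
0.45 272 [-0.006  0.026  0.52   0.526  0.537]
0.46 250 [-0.008  0.029  0.513  0.518  0.528]
0.47 232 [-0.009  0.003  0.502  0.509  0.519]
0.48 129 [-0.008 -0.002  0.012  0.496  0.508]
0.49 68 [-0.009 -0.003 -0.     0.003  0.487]
0.5 51 [-0.008 -0.002 -0.001  0.002  0.006]
0.51 61 [-0.007 -0.003 -0.     0.002  0.005]
0.52 77 [-0.014 -0.002 -0.     0.004  0.069]
0.53 191 [-0.006  0.019  0.066  0.07   0.079]
0.54 253 [-0.007  0.07   0.075  0.08   0.116]
0.55 312 [-0.007  0.08   0.117  0.139  0.161]
0.56 306 [-0.005  0.129  0.162  0.178  0.196]
0.57 294 [-0.006  0.175  0.194  0.206  0.213]
0.58 166 [-0.007  0.08   0.204  0.208  0.214]
0.59 153 [-0.005  0.043  0.198  0.201  0.205]
0.6 55 [-0.01  -0.001  0.038  0.047  0.093]
0.61 119 [-0.006  0.044  0.091  0.095  0.336]
0.62 670 [-0.006  0.094  0.36   0.412  0.439]
0.63 517 [-0.007  0.094  0.352  0.436  1.007]
0.64 5058 [-0.006  0.704  0.88   0.966  1.009]
0.65 2194 [-0.006  0.429  0.764  0.931  0.995]
```

```bash
python3 -m inch '[0,0,0,2,0,0,0, 0,0,0,4.5,0,0,0, 0,0,0,6.5,0,0,0, 0,0,0,7.5,0,0,0, 0,0,0,7.8,0,0,0, 0,0,0,7.8,0,0,0, 0,0,0,7.8,0,0,0]'
python3 - <<'E'
from h import *
im,d,ci=snap('wrist','w6'); o=get_obs();print(o['eef_pos'],o['ft_force'],o['time'])
tops('w6')
E
```

```text
time: 7.1
eef_pos: [0.4329, -0.0713, 0.2305]
tcp_rot: [180.0, -0.1, 20.3]
ft_force: [0.4, -0.1, -0.1]
grip_width: -0.0002
[ 0.4329269  -0.07141748  0.23049809] [ 0.34810881 -0.68074782  0.39715258] 7.15
blue [72. 43.] n 2005 ztop 0.0258 mean [0.4918 0.0919 0.0248] circ 0.4914 0.0929 0.027
green [319. 235.] n 962 ztop 0.0485 mean [ 0.4391 -0.0708  0.048 ] circ 0.4329 -0.0726 0.0298
red [400. 280.] n 1107 ztop 0.0485 mean [ 0.4274 -0.1309  0.0476] circ 0.4233 -0.1316 0.0299
```

View pics/w6.png

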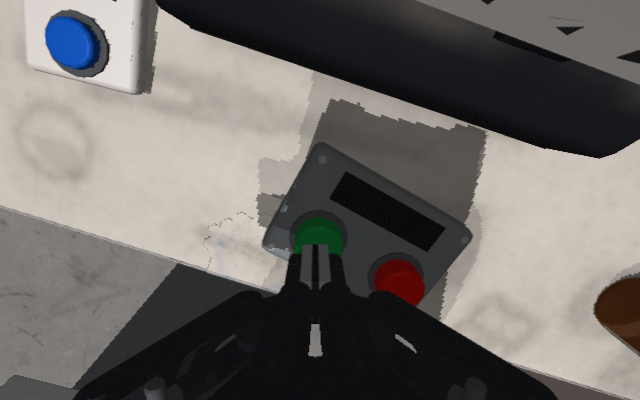

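```bash
python3 -m inch '[0,0,0,0.5,0,0,0, 0,0,0,0.8,0,0,0, 0,0,0,1.0,0,0,0, 0,0,0,1.1,0,0,0, 0,0,0,1.2,0,0,0, 0,0,0,1.3,0,0,0, 0,0,0,1.4,0,0,0, 0,0,0,1.5,0,0,0, 0,0,0,1.6,0,0,0, 0,0,0,1.7,0,0,0, 0,0,0,1.7,0,0,0]'
python3 - <<'E'
from h import *
im,d,ci=snap('wrist','w7'); o=get_obs();print(o['eef_pos'],o['ft_force'],o['time'])
tops('w7')
E
```

```text
time: 8.25
eef_pos: [0.4326, -0.0716, 0.2127]
tcp_rot: [-180.0, -0.0, 20.3]
ft_force: [-1.4, -1.4, 4.9]
grip_width: -0.0001
[ 0.43260058 -0.07156476  0.21273158] [-0.44026353 -1.31643445  5.16322805] 8.3
blue [43. 34.] n 2568 ztop 0.0258 mean [0.4919 0.0917 0.0248] circ 0.4916 0.0927 0.0273
green [320. 241.] n 722 ztop 0.0407 mean [ 0.4411 -0.0708  0.0398] circ 0.4332 -0.0726 0.0298
red [412. 291.] n 723 ztop 0.0483 mean [ 0.4315 -0.132   0.0475] circ 0.4266 -0.1322 0.0291
```

Button is down 7.8 mm (5 N). I'll push 2 mm more, then lift off and back away.

```bash
python3 -m inch '[0,0,0,0.1,0,0,0, 0,0,0,0.2,0,0,0, 0,0,0,0.2,0,0,0, 0,0,0,0.2,0,0,0]'; python3 - <<'E'
from h import *
im,d,ci=snap('wrist','w8'); o=get_obs();print(o['eef_pos'],o['ft_force'],o['time'])
tops('w8')
E
python3 -m inch '[0,0,0,-0.2,0,0,0, 0,0,0,-0.6,0,0,0, 0,0,0,-1.2,0,0,0, 0,0,0,-2.5,0,0,0, 0,0,0,-5,0,0,0, 0,0,0,-8,0,0,0, 0,0,0,-11,0,0,0, 0,0,0,-13,0,0,0, 0,0,0,-14,0,0,0, 0,0,0,-14,0,0,0, 0,0,0,-14,0,0,0]'
python3 - <<'E'
from h import *
im,d,ci=snap('wrist','w9'); o=get_obs();print(o['eef_pos'],o['ft_force'],o['time'])
tops('w9')
E
```

```text
time: 8.7
eef_pos: [0.4326, -0.0716, 0.2108]
tcp_rot: [180.0, 0.0, 20.3]
ft_force: [-0.8, -1.3, 6.1]
grip_width: -0.0001
[ 0.43257034 -0.07156224  0.21079495] [-2.5748861  -0.91962755  5.43292636] 8.75
blue [39. 33.] n 2628 ztop 0.0258 mean [0.4919 0.0918 0.0248] circ 0.491 0.0928 0.0273
green [320. 242.] n 729 ztop 0.0388 mean [ 0.4411 -0.0707  0.0379] circ 0.4334 -0.0724 0.0296
red [413. 293.] n 671 ztop 0.0483 mean [ 0.432  -0.132   0.0474] circ 0.4276 -0.1331 0.0291
time: 9.85
eef_pos: [0.4323, -0.0715, 0.35]
tcp_rot: [-180.0, 0.0, 20.3]
ft_force: [0.4, 0.7, -1.1]
grip_width: 0.0001
[ 0.43225717 -0.07152468  0.34972706] [-0.68295164  0.21901523 -0.22229589] 9.9
blue [24. 30.] n 783 ztop 0.0344 mean [0.4745 0.2194 0.0335] circ 0.4744 0.2205 0.0258
blue [173.  65.] n 655 ztop 0.0259 mean [0.4916 0.0926 0.0248] circ 0.4911 0.0935 0.0266
green [317. 187.] n 679 ztop 0.0486 mean [ 0.4331 -0.0723  0.0477] circ 0.4325 -0.0723 0.0298
green [608. 257.] n 896 ztop 0.0203 mean [ 0.4623 -0.4309  0.0204] circ 0.4589 -0.3962 0.1255
red [367. 214.] n 614 ztop 0.0486 mean [ 0.4234 -0.131   0.0477] circ 0.4224 -0.1315 0.03
```

View pics/w9.png

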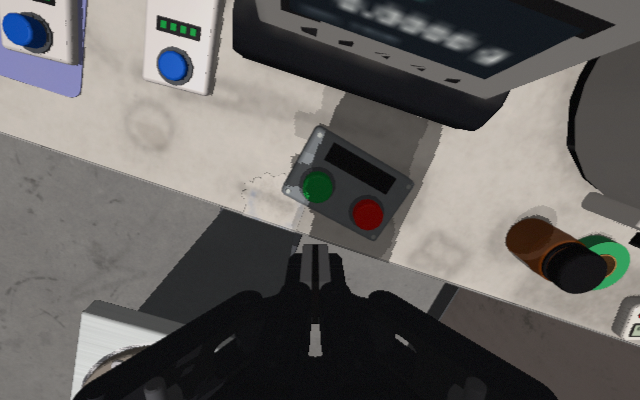

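The picture shows the key (173,65) still in. Green (317,187) is back up, red (367,214) is up, and the gripper is clear of everything.

```bash
python3 - <<'E'
from station import *
print(hand_in())
E
```

```text
the job is handed in; nothing more can be done
None
```

I pushed in the key of the holder carrying the red-capped vial, then pressed the green start button and let it come back up, and handed the job in at about 10 s.

- **Key:** it went about 9 mm of its 13 mm travel. After I lifted off, its top still measured about 9 mm lower than the untouched keys, so it stays in.
- **Start button:** it went about 10 mm of its 13 mm travel at about 6 N, short of its stop. Its last measured height matches the starting one.
- **Other things:**
  - The red stop button measured the same height throughout.
  - The neighbouring holder's key still measured out after the last move. The third key was not re-measured after the presses; in the top view taken between the two presses it looked unchanged.
  - The vials looked undisturbed in that same top view, and I touched nothing else.
- **Disagreements:**
  - The first position estimates from the scene and top cameras differed by about 6 mm, so I used the wrist camera's depth instead.
  - While pushing the key, the wrist force read only 0–2 N instead of the expected 4–8 N, so I judged its depth from the images and tool height.

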